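# Clear and reload the bag stapler

### The job

Reload the bag stapler: slide its cover rail fully open, draw the spring follower back by its red knob and park it in the notch, lift the jammed grey stub off the core and put it in the steel dish, then set every copper stick of staples that lies on the worktop astride the core, legs down, between the head and the follower. Then take the knob out of the notch and let the follower come forward slowly with the row of sticks until they sit against the head - never let it snap forward, neither now nor earlier - and last slide the cover rail fully shut and let go. Do not disturb the other things on the worktop, and leave the dish where it stands.

Things in the scene. Friction and masses are not known exactly. Their poses are not given: they have to be found in the camera images.
- stapler: Fixed hand-lever stapler for paper laundry bags: blue-grey bed 500 mm long, bed top z 14 mm. Origin on the worktop under the middle of the head's face. +y runs along the core from head to tail, -x is the near side (knob, fence), z up. Head: y -84 to 0, x +-29, up to z 76 mm; its lever rises from it away from the core (to y -145, z 142 mm).
- core_front (a point): Where the core meets the head's face, on its top. The core is a steel rail along the stapler's +y, 240 mm long, 14 mm wide (10 mm in its top 3 mm), top 34 mm over the worktop. With the cover open only the flat bed (z 14 mm) lies beside it, from 54 mm on the near side to 33 mm on the far side.
- notch (a point): Parking notch: middle of the stem when parked, 34 mm up, 224.5 mm from the head's face and 60 mm to the near side of the core. A steel fence 18 mm wide (stapler x -72 to -54), top at z 34 mm, runs from the head to y 219.5 mm; behind its end is the notch, open backwards. The knob's 10 mm stem runs along the fence's core side.
- follower (a joint): Distance of the follower's face from the head's face along the core, 0 to 0.225 m. Dark block, 25 mm long and wide, z 17 to 38 mm. A spring pulls it to the head, 2.5 N at 0 to 6.3 N at 0.21; let go, it snaps forward (it weighs 0.5 kg). It starts pressed on the stub (0.030), pushes sticks ahead of it to the head, and rests at about 0.212 when parked.
- knob_pin (a joint): How far the red knob is pushed out sideways (to the stapler's -x), 0 to 0.014 m; stays where put (1.2 N of friction). It goes out only behind the fence's end, with joint follower above 0.212. Out by 0.007 or more, its stem rests on the fence's end and the follower is parked; in below 0.003 it runs free.
- knob_grip (a point): Middle of the top of the red knob, 66 mm over the worktop: upright round grip 18 mm across, 27 mm high (z 39 to 66 mm), 46 mm to the near side of the core (60 mm when pushed out), 12.5 mm behind the follower's face. Moves with the follower; axes as the stapler's.
- follower_face (a point): Middle of the follower's front face (towards the head), on the core's axis, 27.5 mm over the worktop; axes as the stapler's.
- cover (a joint): Travel of the cover rail towards the tail: 0 shut (over the core), 0.205 m fully open (core free as far as y = 205 mm); stays where left (1.5 N of friction).
- cover_grip (a point): Middle of the top of the cover's black handle, 67.5 mm over the worktop: upright fin 40 mm long along the stapler's y, 12 mm thick, 24 mm high. The cover is an aluminium plate 41 mm wide, 200 mm long (stapler y 2 to 202 mm when shut), top at 44 mm, underside 4 mm over seated sticks, with a skirt on the far side only.
- stick_0: Copper stick of staples, U section: 24 mm wide (x), 42 mm long (y), 16 mm high (z), walls 3 mm, open below and at the ends; 18 mm between the legs, 13 mm deep. Origin under its middle, level with the legs' feet. Stands legs down on the worktop before the stapler; 2 to 4 of the sticks are there, others absent (None). Seated on the core, its origin is 21 mm up; either end may go first.
- stick_1: Copper stick of staples, U section: 24 mm wide (x), 42 mm long (y), 16 mm high (z), walls 3 mm, open below and at the ends; 18 mm between the legs, 13 mm deep. Origin under its middle, level with the legs' feet. Stands legs down on the worktop before the stapler; 2 to 4 of the sticks are there, others absent (None). Seated on the core, its origin is 21 mm up; either end may go first.
- stick_2: Copper stick of staples, U section: 24 mm wide (x), 42 mm long (y), 16 mm high (z), walls 3 mm, open below and at the ends; 18 mm between the legs, 13 mm deep. Origin under its middle, level with the legs' feet. Stands legs down on the worktop before the stapler; 2 to 4 of the sticks are there, others absent (None). Seated on the core, its origin is 21 mm up; either end may go first.
- stick_3: Copper stick of staples, U section: 24 mm wide (x), 42 mm long (y), 16 mm high (z), walls 3 mm, open below and at the ends; 18 mm between the legs, 13 mm deep. Origin under its middle, level with the legs' feet. Stands legs down on the worktop before the stapler; 2 to 4 of the sticks are there, others absent (None). Seated on the core, its origin is 21 mm up; either end may go first.
- stub: Jammed grey rest of a stick with bent legs, section as the sticks (24 mm wide, 16 mm high, legs down), 30 mm long in its y; origin under its middle. At the start astride the core between head and follower, under the cover, 15 mm from the head's face, origin 21 mm up.
- dish: Round steel dish for scrap, 104 mm across the rim, 26 mm high, flat inside over 64 mm, inner floor 4 mm up; loose, 0.3 kg. Origin under its middle.
- masking_tape: Roll of masking tape, 98 mm across, 25 mm high, lying on the fixed stack of brown paper bags (215 x 125 x 20 mm) at the right; bystander. Origin under its middle.
- marker: White and black marker pen, 135 mm, lying on the stack of paper bags; bystander. Origin under its middle.
- screwdriver: Red screwdriver, about 180 mm, on the worktop at the front right; bystander. Origin under its middle. A tall cabinet bounds the worktop at its right edge (y about -0.47).
- peg: Wooden clothes peg with its jaws open, 62 x 58 x 11 mm, on the worktop between the sticks and the dish; bystander. Origin under its middle.
- scissors: Blue-handled scissors, 199 mm, lying left of the stapler; bystander. Origin under their middle.
Mind the look-alikes: they are no part of the job. What is shaped like the stick_3 but green or pink is not meant.

How it is judged:
On the way, in this order (a step that is already met when the one before it is completed fails the run):
1. the cover rail is fully open and the follower is parked in the notch (value of joint cover above 0.19 m and value of joint follower above 0.205 m and value of joint knob_pin above 0.007 m), for 0.2 s.
2. the stub lies in the dish and every stick sits astride the core ahead of the follower, which is still parked (x of stick_0 in the frame of stapler between -0.004 and 0.004 m and y of stick_0 in the frame of stapler between 0.017 and 0.205 m and z of stick_0 in the frame of stapler between 0.018 and 0.0235 m and angle between the y axis of each of stick_0, stick_1, stick_2, stick_3 and the y axis of stapler, either way round below 0.15 rad and x of stick_1 in the frame of stapler between -0.004 and 0.004 m and y of stick_1 in the frame of stapler between 0.017 and 0.205 m and z of stick_1 in the frame of stapler between 0.018 and 0.0235 m and x of stick_2 in the frame of stapler between -0.004 and 0.004 m and y of stick_2 in the frame of stapler between 0.017 and 0.205 m and z of stick_2 in the frame of stapler between 0.018 and 0.0235 m and x of stick_3 in the frame of stapler between -0.004 and 0.004 m and y of stick_3 in the frame of stapler between 0.017 and 0.205 m and z of stick_3 in the frame of stapler between 0.018 and 0.0235 m and horizontal distance between stub and dish below 0.045 m and height (world z) of stub below 0.035 m and value of joint follower above 0.205 m and value of joint knob_pin above 0.007 m), for 0.2 s.
3. the follower is out of the notch and has brought the row of sticks up against the head, cover still open (value of joint knob_pin below 0.005 m and y of any of stick_0, stick_1, stick_2, stick_3 in the frame of stapler below 0.0245 m and y of any of stick_0, stick_1, stick_2, stick_3 in the frame of follower_face above -0.0245 m and x of stick_0 in the frame of stapler between -0.004 and 0.004 m and y of stick_0 in the frame of stapler between 0.017 and 0.205 m and z of stick_0 in the frame of stapler between 0.018 and 0.0235 m and angle between the y axis of each of stick_0, stick_1, stick_2, stick_3 and the y axis of stapler, either way round below 0.15 rad and x of stick_1 in the frame of stapler between -0.004 and 0.004 m and y of stick_1 in the frame of stapler between 0.017 and 0.205 m and z of stick_1 in the frame of stapler between 0.018 and 0.0235 m and x of stick_2 in the frame of stapler between -0.004 and 0.004 m and y of stick_2 in the frame of stapler between 0.017 and 0.205 m and z of stick_2 in the frame of stapler between 0.018 and 0.0235 m and x of stick_3 in the frame of stapler between -0.004 and 0.004 m and y of stick_3 in the frame of stapler between 0.017 and 0.205 m and z of stick_3 in the frame of stapler between 0.018 and 0.0235 m and value of joint cover above 0.15 m), for 0.2 s.
At the end, for the whole second after the job is handed in: Cover shut (6 mm), knob out of the notch (5 mm), every stick astride the core (4 mm sideways, origin 18 to 23.5 mm up, 0.15 rad), front stick at the head and follower at the last stick (3.5 mm), stub at rest in the dish (45 mm from its middle) (value of joint cover below 0.006 m and value of joint knob_pin below 0.005 m and y of any of stick_0, stick_1, stick_2, stick_3 in the frame of stapler below 0.0245 m and y of any of stick_0, stick_1, stick_2, stick_3 in the frame of follower_face above -0.0245 m and x of stick_0 in the frame of stapler between -0.004 and 0.004 m and y of stick_0 in the frame of stapler between 0.017 and 0.205 m and z of stick_0 in the frame of stapler between 0.018 and 0.0235 m and angle between the y axis of each of stick_0, stick_1, stick_2, stick_3 and the y axis of stapler, either way round below 0.15 rad and x of stick_1 in the frame of stapler between -0.004 and 0.004 m and y of stick_1 in the frame of stapler between 0.017 and 0.205 m and z of stick_1 in the frame of stapler between 0.018 and 0.0235 m and x of stick_2 in the frame of stapler between -0.004 and 0.004 m and y of stick_2 in the frame of stapler between 0.017 and 0.205 m and z of stick_2 in the frame of stapler between 0.018 and 0.0235 m and x of stick_3 in the frame of stapler between -0.004 and 0.004 m and y of stick_3 in the frame of stapler between 0.017 and 0.205 m and z of stick_3 in the frame of stapler between 0.018 and 0.0235 m and horizontal distance between stub and dish below 0.045 m and height (world z) of stub below 0.035 m and linear speed of stub below 0.02 m/s); the robot touches nothing.
It fails at once if the follower snaps forward (faster than 0.4 m/s towards the head) (velocity of joint follower below -0.4 m/s).
It fails at once if a bystander or the dish is moved by more than 4 cm (distance of any of masking_tape, marker, screwdriver, peg, scissors, dish from where it was at the start of the episode above 0.04 m).
Of stick_0, stick_1, stick_2, stick_3 only 2 to 4 are there at a start; the rules pass over those that are not, and their reading is None.
At some moment in a run one of stick_0, stick_1, stick_2, stick_3 may be knocked a few centimetres aside while the robot is not near it.
It also fails if it takes over 210 s, if anything falls off the work surface, if the arm or the gripper's body presses on something with over 40 N, if the wrist force passes 120 N, or if a joint passes its speed limit or range.

### The arm

A 7-joint arm with a two-finger parallel gripper is mounted at the origin on a cart in front of the work surface, level with it; the furniture and walls round the work are solid. World frame = base frame: x ahead of the robot, y to its left, z up, the work surface at z = 0. Lengths are in m, angles in rad, forces in N, time in s.
With the tool pointing down it reaches from about 0.4 to 0.925 m from the base axis. Payload 4.1 kg.
Tool frame: the origin (TCP) lies on the centre line of the jaws, within the pads' length; the fingertips stand r.finger_overhang ahead of it and the grasp point (between the pads) lies 2 mm behind it (r.finger_overhang is the distance from the TCP to the fingertips, in m); y points along the fingers, z is the direction in which the jaws open and shut, and the axes are right-handed (so a half turn about y gives the same grasp; the last joint's range is limited). The gripper opens to 85 mm and grips with 20 to 120 N. Pads are 22 mm wide; open, the fingers measure 114 mm over their backs; the gripper's body (76 mm by 85 mm) begins 54 mm behind the grasp point. The pads swing forward as they close: fully open they stand 13 mm farther back than shut.
Start: joints at [-0.099, 0.398, 0.045, 1.537, -0.019, 1.207, -0.051], TCP at [0.65, 0, 0.248] pointing down, gripper open.
Joint ranges: [-2.82, 2.82], [-0.49, 2.23], [-1.37, 1.46], [0, 2.46], [-1.36, 4.5], [0.23, 2], [-2.94, 2.94]. Speed limits (rad/s): [2.57, 2.57, 3.14, 3.14, 3.14, 3.14, 3.14].

### API

Orientations are given as a rotation vector (axis times angle).
In Python, from cell import r gives the robot as it stands. Calls block until the motion is done:
- r.move_ptp(position, orientation): joint-space move of the TCP to a pose.
- r.move_l(position, feed=0.15, orientation=None): straight line of the TCP; orientation=None keeps the orientation; feed is the mean speed in m/s.
- r.move_joints(angles): joint-space move.
- r.command_gripper(opening, squeeze=None): finger opening in m; squeeze is the grip in N (None keeps the last); returns when the fingers have stopped.
- r.hold(seconds).
- r.ik(position, orientation): joint angles nearest the present ones, or None.
- r.state(): the state.
- r.read_camera(name): name is "scene" or "side" or "wrist"; returns a dict with "color" (420x560x3 uint8, blue, green, red), "fovy" (degrees; the focal length in pixels is half the picture's height over the tangent of half this angle, whatever the lens; pixels are square), "cx", "cy" (the principal point, pixels), "eye" and "rotation" of the camera in the world; the wrist camera has in their place "tool_from_camera" (4x4, takes a point from camera to tool coordinates, whose origin is the TCP and whose axes are the tool frame's). Camera axes: x right, y down, z forward; pixel columns grow to the right and rows downward; lengths in m; the calibration is good to about 2 mm. A picture is of the moment at which its call begins: read the wrist's pose just before it. There is no depth.
A pose or a line that the arm cannot do raises r.MotionError and nothing moves.
- r.close_job(): hands the job in, once; it reports no verdict.
The state is a dict: "time": time; "q": joint angles; "joint_velocities": joint speeds; "joint_torque": joint torques, N m; "tcp_pos": TCP position; "ee_rot": TCP orientation; "force": force on the tool from outside, world axes, zero at the start; "wrist_torque": the same for the moment, N m; "opening": finger opening in m.
Only numpy, scipy, OpenCV 4.12 (cv2) and the standard library are available. Lean on these libraries where they do the work, as an engineer would, in place of code of your own. Each camera call takes 0.05 s, during which the arm holds its last target.

## Working session

There is one attempt and no reset: what is moved stays moved. The work goes in short steps, each a Python script; the robot and the scene stay as the last script left them, time stands still between calls to the robot, and variables do not carry over. Pictures are saved under pics/ and viewed, and the job is handed in when it is done.

```bash
ls -la; mkdir -p pics; python3 - <<'E'
from cell import r
import cv2,numpy as np
s=r.state();print(s, r.finger_overhang)
for n in ["scene","side","wrist"]:
    c=r.read_camera(n);cv2.imwrite(f"pics/{n}0.png",c["color"])
    print(n,{k:v for k,v in c.items() if k!="color"})
E
```

```text
total 12
drwxr-xr-x  3 agent agent 4096 Dec  7 13:27 .
drwxr-xr-x 23 root  root  4096 Dec  7 13:27 ..
drwxr-xr-x  2 agent agent 4096 Dec  7 13:27 pics
{'time': 0.0, 'q': array([-0.09901919,  0.39920647,  0.04505031,  1.53791634, -0.01874905,
        1.20692902, -0.05071659]), 'joint_velocities': array([-0.00119387,  0.00109327,  0.00028785,  0.00191396, -0.000659  ,
        0.00012745, -0.00119215]), 'joint_torque': array([-9.65094187e-04, -4.75129580e+01,  1.36406265e+00, -2.54227209e+01,
        1.14684159e-02,  9.53188282e-03,  3.56541250e-05]), 'tcp_pos': array([6.49370292e-01, 3.92386096e-05, 2.47238257e-01]), 'ee_rot': array([-1.21081061,  1.21058992, -1.20825145]), 'force': array([0.3507312 , 0.2284189 , 0.09158572]), 'wrist_torque': array([-0.04579317, -0.03322574, -0.03761645]), 'opening': 0.08526131903845413} 0.017
scene {'fovy': 46.56129355123703, 'cx': 280.47117014420144, 'cy': 212.8581762289896, 'eye': array([-0.24412269, -0.67913566,  0.5828143 ]), 'rotation': array([-1.8458861 ,  0.88943651, -0.55118103])}
side {'fovy': 57.16539440384005, 'cx': 276.1946947194361, 'cy': 203.58069978467088, 'eye': array([-0.13151015,  0.68148692,  0.78420893]), 'rotation': array([-0.94032839,  2.33334045, -1.17481975])}
wrist {'fovy': 59.20798630620745, 'cx': 277.2353758905767, 'cy': 206.52731197813594, 'tool_from_camera': array([[ 6.16449085e-04,  9.50605137e-01,  3.10402149e-01,
        -7.93934220e-02],
       [-1.91777814e-04, -3.10402089e-01,  9.50605337e-01,
        -1.25872318e-01],
       [ 9.99999792e-01, -6.45528036e-04, -9.04210896e-06,
        -4.93536107e-04],
       [ 0.00000000e+00,  0.00000000e+00,  0.00000000e+00,
         1.00000000e+00]])}
```

View pics/scene0.png

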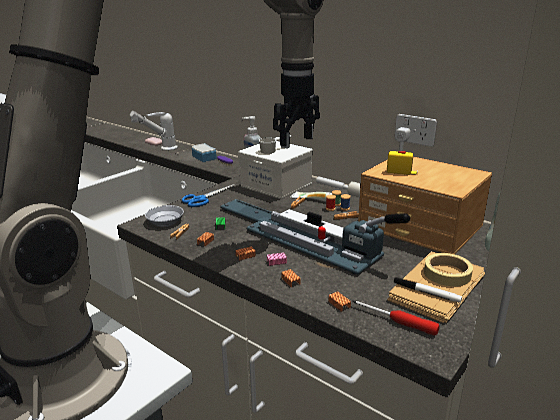

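View pics/side0.png

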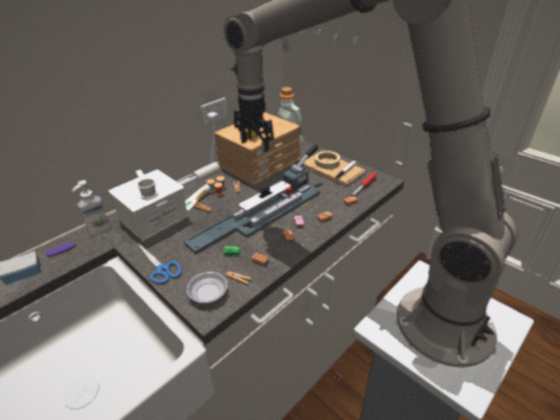

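View pics/wrist0.png

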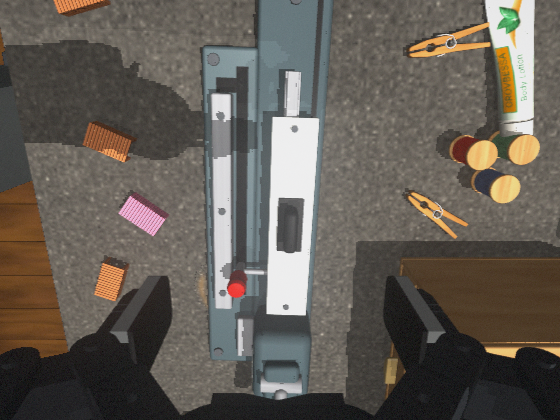

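Candidates seen in the scene image: copper sticks at (205,239), (245,252), (290,277) and (340,299). The look-alikes are green (220,222) and pink (276,258). The thread spools and pegs are no part of the job. The stapler's head is on the right, and the stapler's +y is roughly world +y. Next I'll write the helpers and take some survey pictures.

```bash
cat > h.py <<'E'
from cell import r
import cv2,numpy as np
from scipy.spatial.transform import Rotation as R
from scipy.optimize import least_squares
def shot(name,fn=None):
    s=r.state(); c=r.read_camera(name)
    if name=="wrist":
        T=np.eye(4);T[:3,:3]=R.from_rotvec(s["ee_rot"]).as_matrix();T[:3,3]=s["tcp_pos"]
        M=T@c["tool_from_camera"]
    else:
        M=np.eye(4);M[:3,:3]=R.from_rotvec(c["rotation"]).as_matrix();M[:3,3]=c["eye"]
    f=210/np.tan(np.radians(c["fovy"]/2))
    d=dict(img=c["color"],M=M,f=f,cx=c["cx"],cy=c["cy"])
    if fn:
        cv2.imwrite(f"pics/{fn}.png",c["color"]); np.savez(f"pics/{fn}.npz",**d)
    return d
def load(fn): return dict(np.load(f"pics/{fn}.npz"))
def ray(d,u,v):
    x=d["M"][:3,:3]@np.array([(u-d["cx"])/d["f"],(v-d["cy"])/d["f"],1]); return d["M"][:3,3],x/np.linalg.norm(x)
def onz(d,u,v,z):
    o,x=ray(d,u,v); return o+x*(z-o[2])/x[2]
def proj(d,p):
    p=np.atleast_2d(p); q=(p-d["M"][:3,3])@d["M"][:3,:3]
    return np.c_[d["f"]*q[:,0]/q[:,2]+d["cx"],d["f"]*q[:,1]/q[:,2]+d["cy"]]
def tri(obs):
    A=np.zeros((3,3));b=np.zeros(3)
    for d,u,v in obs:
        o,x=ray(d,u,v);P=np.eye(3)-np.outer(x,x);A+=P;b+=P@o
    p=np.linalg.solve(A,b); return p,[np.linalg.norm(np.cross(ray(d,u,v)[1],p-ray(d,u,v)[0])) for d,u,v in obs]
def down(a=0.):
    """tool down; a=0: jaws (tool z) along world x, tool -x (camera) towards +y; a turns about world z"""
    B=np.c_[[0,-1,0],[0,0,-1],[1,0,0]].astype(float)
    return (R.from_euler('z',a)*R.from_matrix(B)).as_rotvec()
def crop(d,u0,v0,w,h,s,fn):
    c=d["img"][v0:v0+h,u0:u0+w]; cv2.imwrite(f"pics/{fn}.png",cv2.resize(c,None,fx=s,fy=s,interpolation=cv2.INTER_CUBIC))
E
python3 - <<'E'
from h import *
print(down(),r.state()["ee_rot"])
d=shot("wrist","w0")
for p in [(222,95),(222,308),(290,118),(286,314),(109,140),(110,281),(143,214)]: print(p,onz(d,*p,0.016 if p[0]<200 else .04))
r.move_ptp([0.56,0.0,0.40],down()); print(r.state()["time"],r.state()["tcp_pos"]); shot("wrist","w1")
r.move_ptp([0.56,-0.22,0.40],down()); print(r.state()["time"]); shot("wrist","w2")
shot("scene","s1");shot("side","d1")
E
```

```text
[-1.20919958  1.20919958 -1.20919958] [-1.21039396  1.21014371 -1.20850285]
(222, 95) [0.60109343 0.07190262 0.04      ]
(222, 308) [ 0.59111625 -0.14074942  0.04      ]
(290, 118) [0.66003449 0.05249253 0.04      ]
(286, 314) [ 0.65788916 -0.14799714  0.04      ]
(109, 140) [0.48704251 0.02999036 0.016     ]
(110, 281) [ 0.46647033 -0.12264364  0.016     ]
(143, 214) [ 0.51120419 -0.04534024  0.016     ]
0.9417 [5.59902308e-01 5.76693083e-05 3.98554142e-01]
1.875
```

```bash
python3 - <<'E'
from h import *
s=load("s1");crop(s,110,170,270,150,3,"s1c")
crop(s,110,170,260,150,3,"s1c")
s=load("d1");crop(s,180,140,260,180,3,"d1c")
E
```

```text
(no output)
```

View pics/w1.png

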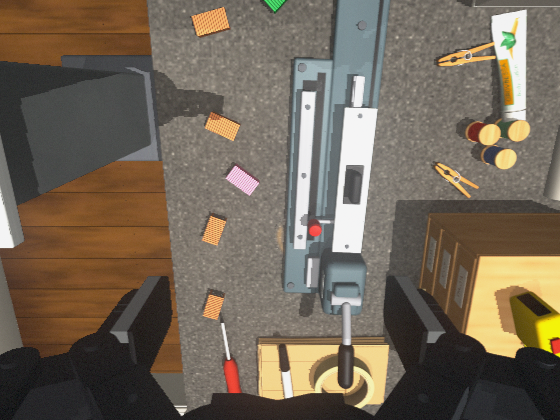

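View pics/w2.png

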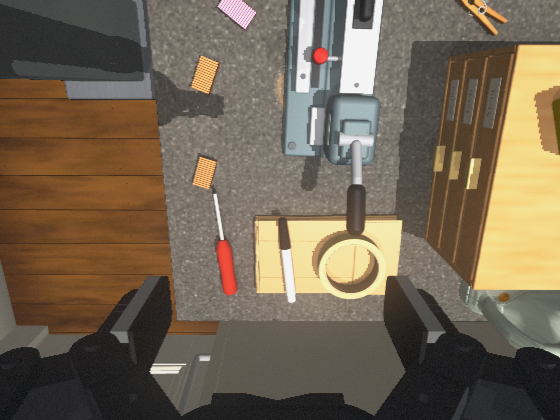

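View pics/s1c.png

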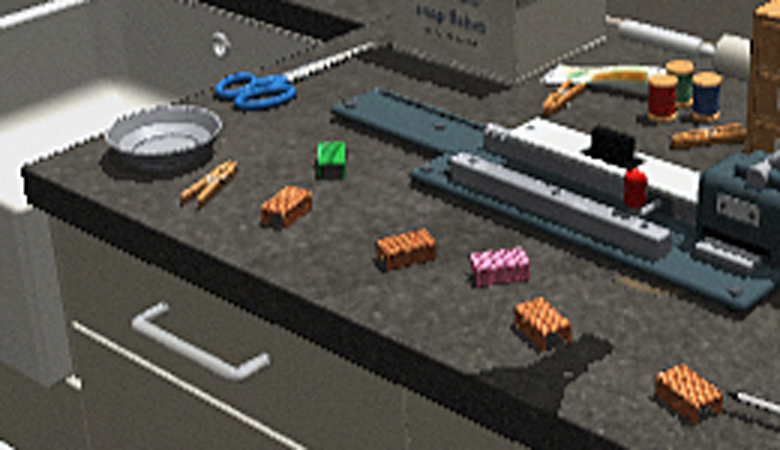

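```bash
python3 - <<'E'
from h import *
s=load("w1");crop(s,280,50,130,150,4,"w1a");crop(s,270,160,130,150,4,"w1b")
s=load("w0");crop(s,195,70,150,150,4,"w0a");crop(s,195,190,150,150,4,"w0b")
s=load("w2");crop(s,270,0,130,150,4,"w2b")
E
```

```text
(no output)
```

View pics/w1a.png

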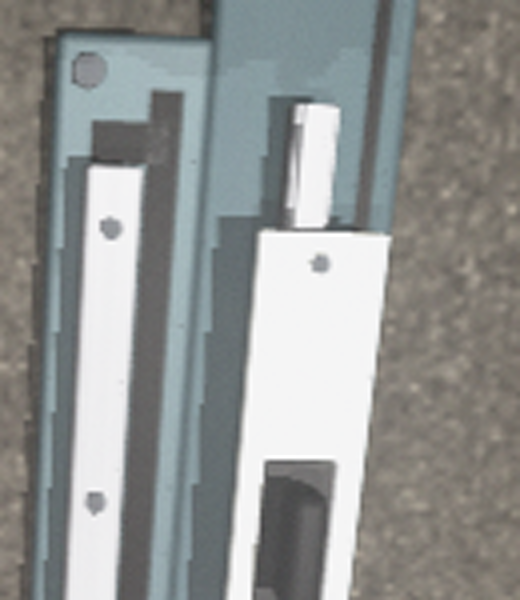

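View pics/w1b.png

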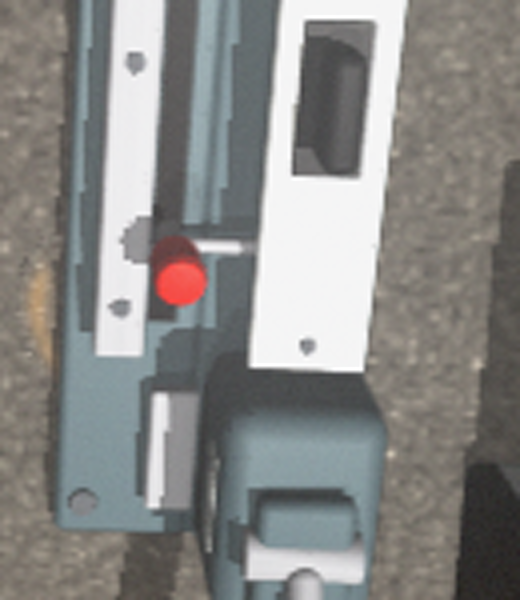

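View pics/w0a.png

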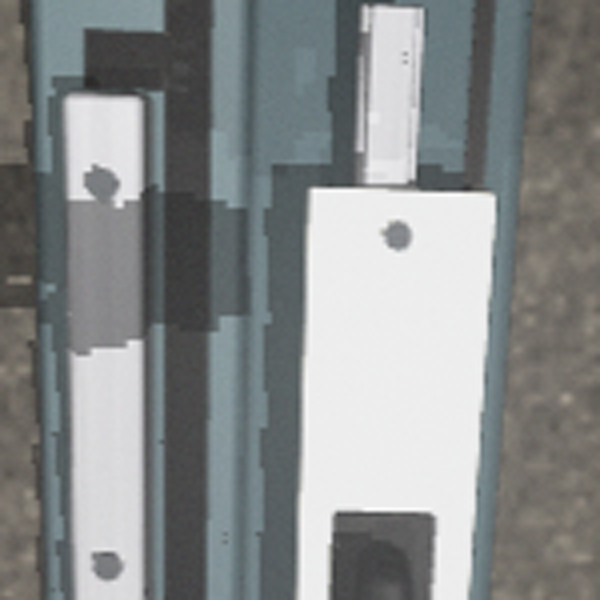

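View pics/w0b.png

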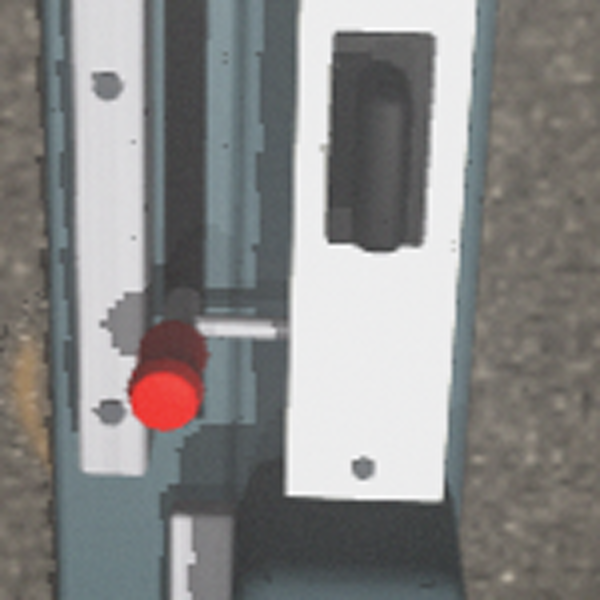

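View pics/w2b.png

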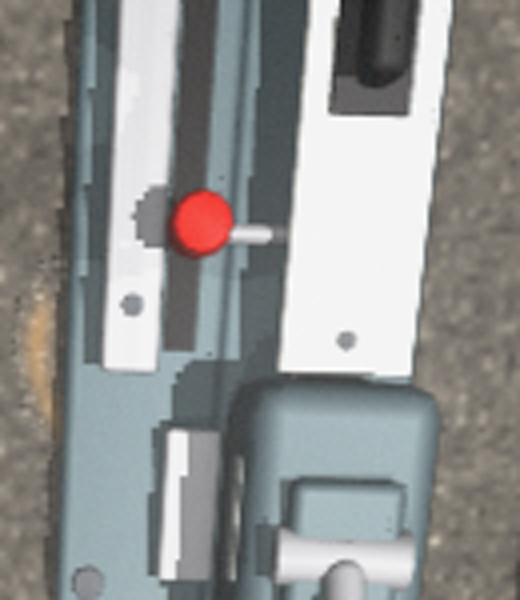

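```bash
python3 - <<'E'
from h import *
W=[load(f"w{i}") for i in range(3)]
O={'cFL':{0:(266.5,313.75),1:(331.75,252),2:(339.75,92.75)},'cFR':{0:(305.75,315.25),1:(361,253.5),2:(373.25,94.25)},
'cTL':{0:(272,116.75),1:(344.75,107.5)},'cTR':{0:(319.25,118.25),1:(377.75,108.75)},
'fTL':{0:(211.25,93.5),1:(302.5,91.5)},'fTR':{0:(231,93.5),1:(316,91.5)},
'fFL':{0:(215,308.25),1:(294,248.75),2:(295.75,92.25)},'fFR':{0:(231.5,308.25),1:(305.75,249),2:(309.25,93)},
'knob':{0:(236.25,290),1:(315.5,231),2:(320.75,55.5)}}
P={}
for k,o in O.items():
    P[k],e=tri([(W[i],*p) for i,p in o.items()]); print(k,P[k].round(4),np.round(e,4))
Mo={'cFL':(-.0205,.002,.044),'cFR':(.0205,.002,.044),'cTL':(-.0205,.202,.044),'cTR':(.0205,.202,.044),'fTL':(-.072,.2195,.034),'fTR':(-.054,.2195,.034),'knob':(-.046,.0425,.066)}
def res(t,full=False):
    out=[]
    Rz=R.from_euler('z',t[3]).as_matrix()
    for k,m in Mo.items():
        w=Rz@np.array(m)+t[:3]
        for i,p in O[k].items(): out.append(proj(W[i],w)[0]-p)
    return np.ravel(out)
s=least_squares(res,[.66,-.15,0,0],loss='soft_l1');print(s.x,np.round(res(s.x),1))
np.save("pose.npy",s.x)
Rz=R.from_euler('z',s.x[3]).as_matrix()
for k in P: print(k,(Rz.T@(P[k]-s.x[:3])*1000).round(1))
for n,uv in {'a':(210,21),'b':(222,126),'c':(214,230),'d':(213,306),'pink':(242,180)}.items(): print(n,onz(W[1],*uv,.016).round(3))
E
```

```text
cFL [ 0.6373 -0.1458  0.043 ] [0.0003 0.0007 0.0004]
cFR [ 0.6786 -0.1474  0.044 ] [0.0006 0.0006 0.0007]
cTL [0.6442 0.0535 0.0413] [0.0002 0.0002]
cTR [0.6854 0.0522 0.0435] [0.0003 0.0003]
fTL [0.5909 0.0728 0.0343] [0.0002 0.0002]
fTR [0.6081 0.0728 0.0332] [0.0002 0.0002]
fFL [ 0.583  -0.1451  0.0341] [0.0004 0.0001 0.0003]
fFR [ 0.6003 -0.1461  0.0327] [0.0003 0.0001 0.0003]
knob [ 0.6099 -0.1044  0.0657] [0.0002 0.0003 0.0001]
[ 6.57239952e-01 -1.48388488e-01  2.28731729e-04 -2.90787548e-02] [-0.8  0.8  0.3  0.2 -0.6  0.2 -0.5  0.3 -0.3 -0.5 -1.2 -0.3 -1.9 -0.3
 -0.9 -0.5 -2.  -0.4 -1.3 -0.8  0.9 -0.1  0.6 -0.4  1.6  0.5  1.3 -0.
  2.6  0.7  2.   0.   2.3  0.2]
cFL [-20.    2.   42.8]
cFR [21.3  1.6 43.8]
cTL [-18.9 201.4  41.1]
cTR [ 22.4 201.4  43.3]
fTL [-72.7 219.2  34.1]
fTR [-55.6 219.6  33. ]
fFL [-74.3   1.1  33.8]
fFR [-57.    0.7  32.5]
knob [-48.6  42.6  65.5]
a [0.475 0.156 0.016]
b [0.484 0.028 0.016]
c [ 0.465 -0.123  0.016]
d [ 0.457 -0.253  0.016]
pink [ 0.509 -0.047  0.016]
```

```bash
python3 - <<'E'
from h import *
W=[load(f"w{i}") for i in range(3)]
O={'cFL':{0:(266.5,313.75),1:(331.75,252),2:(339.75,92.75)},'cFR':{0:(305.75,315.25),1:(361,253.5),2:(373.25,94.25)},
'cTL':{0:(272,116.75),1:(344.75,107.5)},'cTR':{0:(319.25,118.25),1:(377.75,108.75)},
'fTL':{0:(211.25,93.5),1:(302.5,91.5)},'fTR':{0:(231,93.5),1:(316,91.5)},
'fFL':{0:(215,308.25),1:(294,248.75),2:(295.75,92.25)},'fFR':{0:(231.5,308.25),1:(305.75,249),2:(309.25,93)},
'knob':{0:(236.25,290),1:(315.5,231),2:(320.75,55.5)}}
Mo={'cFL':(-.0205,.002,.044),'cFR':(.0205,.002,.044),'cTL':(-.0205,.202,.044),'cTR':(.0205,.202,.044),'fTL':(-.072,.2195,.034),'fTR':(-.054,.2195,.034),'fFL':(-.072,.001,.034),'fFR':(-.054,.001,.034),'knob':(-.046,.0425,.066)}
def res(t):
    out=[]
    Rz=R.from_euler('z',t[3]).as_matrix()
    for k,m in Mo.items():
        m=np.array(m)
        if k[0]=='c': m[0]+=t[4]
        w=Rz@m+t[:3]
        for i,p in O[k].items(): out.append(proj(W[i],w)[0]-p)
    return np.ravel(out)
s=least_squares(res,[.66,-.15,0,0,0],loss='soft_l1');print(s.x,np.round(res(s.x),1))
np.save("pose.npy",s.x[:4])
E
```

```text
[ 0.6545663  -0.14866647 -0.0007597  -0.03493022  0.00328948] [-0.1  0.5  0.6  0.1 -0.2  0.4  0.1  0.2  0.  -0.5 -0.9  0.1  0.2  0.
  0.4 -0.3 -0.   0.2 -0.1 -0.4 -0.5 -0.2 -0.5 -0.5  0.2  0.5  0.1 -0.
  0.1 -0.3 -0.3 -0.2 -0.5 -0.1  0.6  0.2  0.3 -0.1  0.1 -0.3  0.2  0.2
  0.1 -0.2  0.1  0.3]
```

```bash
cat >> h.py <<'E'
def pose():
    t=np.load("pose.npy"); return t[:3],t[3]
def S(x,y,z):
    t,a=pose(); return R.from_euler('z',a).as_matrix()@np.array([x,y,z])+np.array([t[0],t[1],0])
def toS(p):
    t,a=pose(); return R.from_euler('z',-a).as_matrix()@(np.array(p)-np.array([t[0],t[1],0]))
E
python3 - <<'E'
from h import *
W=[load(f"w{i}") for i in range(3)]
p,e=tri([(W[0],290.5,252.5),(W[1],355.5,202.5),(W[2],365.5,19.5)]);print(toS(p),e)
s=load("s1");dd=load("d1")
for dx in (0,.003):
  q=np.array([S(x+dx,y,.0675) for x in (-.006,.006) for y in (.082,.122)])
  for n,w in zip("012sd",W+[s,dd]): print(n,proj(w,q).round(1).tolist())
crop(s,280,190,140,90,5,"s1h");crop(dd,230,160,120,90,5,"d1h")
E
```

```text
[0.0031275  0.0826498  0.06264704] [np.float64(0.000592592738794113), np.float64(0.000843580862103016), np.float64(0.0011993030009152521)]
0 [[280.2, 254.6], [281.8, 213.1], [293.3, 255.1], [295.5, 213.5]]
1 [[348.6, 204.1], [351.6, 174.0], [357.8, 204.4], [361.0, 174.3]]
2 [[359.4, 19.0], [363.3, -21.8], [370.1, 19.5], [374.3, -21.3]]
s [[318.9, 217.5], [306.1, 213.1], [321.9, 215.9], [309.1, 211.6]]
d [[271.3, 186.9], [262.4, 191.7], [268.9, 185.5], [260.0, 190.2]]
0 [[283.5, 254.8], [285.3, 213.2], [296.6, 255.2], [299.0, 213.7]]
1 [[350.9, 204.2], [353.9, 174.1], [360.1, 204.5], [363.4, 174.4]]
2 [[362.1, 19.2], [366.0, -21.7], [372.8, 19.6], [377.1, -21.2]]
s [[319.7, 217.1], [306.9, 212.7], [322.6, 215.5], [309.8, 211.2]]
d [[270.7, 186.5], [261.8, 191.3], [268.3, 185.2], [259.4, 189.9]]
```

View pics/s1h.png

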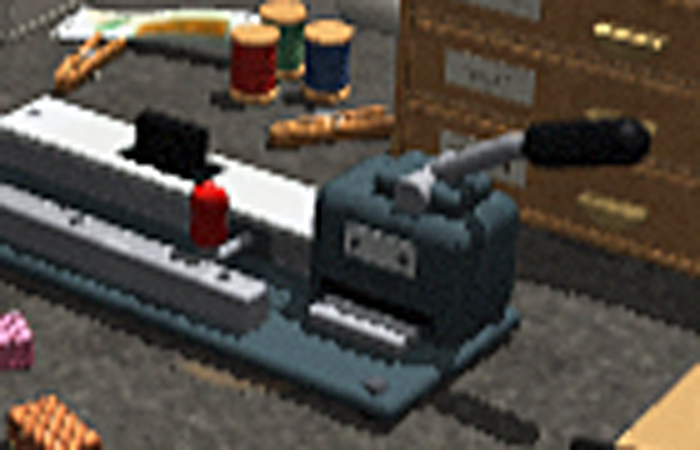

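View pics/d1h.png

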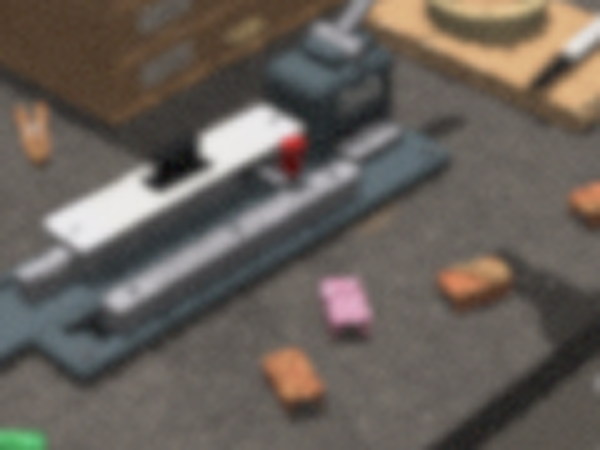

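```bash
cat >> h.py <<'E'
def st(m=""):
    s=r.state(); print(m,"t%.1f"%s["time"],"tcp",s["tcp_pos"].round(4),"S",(toS(s["tcp_pos"])*1000).round(1),"F",s["force"].round(1),"op %.4f"%s["opening"])
def yaw(): return pose()[1]
E
python3 - <<'E'
from h import *
o=down(yaw())
r.command_gripper(.045,30)
r.move_ptp(S(.003,.102,.13),o); shot("wrist","w3")
r.move_l(S(.003,.102,.064),.12); st("at")
r.command_gripper(.0,30); st("grip")
r.move_l(S(.003,.102+.207,.064),.10); st("open")
E
```

```text
at t4.5 tcp [ 0.6617 -0.047   0.0646] S [  3.6 101.8  64.6] F [ 0.5 -0.9 -0.2] op 0.0450
grip t4.9 tcp [ 0.6609 -0.0469  0.0651] S [  2.8 102.   65.1] F [-2.3 -0.5  5.9] op 0.0114
open t7.1 tcp [0.6682 0.1581 0.0651] S [  2.9 307.1  65.1] F [-3.3 -2.9  6.1] op 0.0113
```

View pics/w3.png

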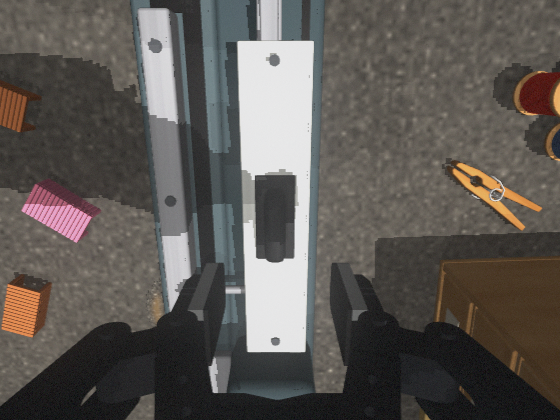

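```bash
python3 - <<'E'
from h import *
o=down(yaw())
r.command_gripper(.045); st()
r.move_l(S(.003,.309,.15),.2)
r.move_ptp(S(.0,.06,.20),o); shot("wrist","w4"); st()
r.move_ptp(S(-.02,-.02,.20),o); shot("wrist","w5"); st()
E
```

```text
t7.6 tcp [0.6684 0.1604 0.0638] S [  3.  309.3  63.8] F [-0.3  0.1 -0.1] op 0.0449
 t9.2 tcp [ 0.6568 -0.085   0.199 ] S [1.00e-01 6.37e+01 1.99e+02] F [-0.5  0.4 -1. ] op 0.0452
 t9.7 tcp [ 0.6343 -0.166   0.1996] S [-19.6 -18.  199.6] F [-0.5  1.  -0.5] op 0.0451
```

View pics/w4.png

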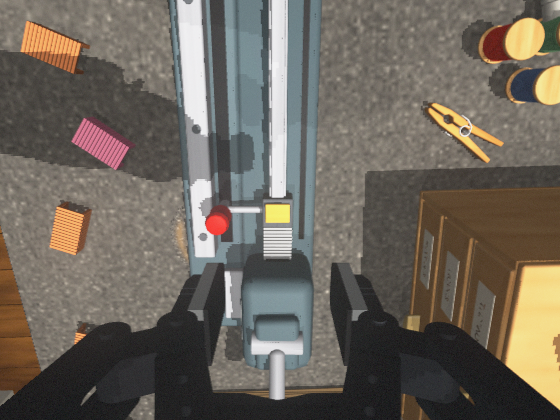

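View pics/w5.png

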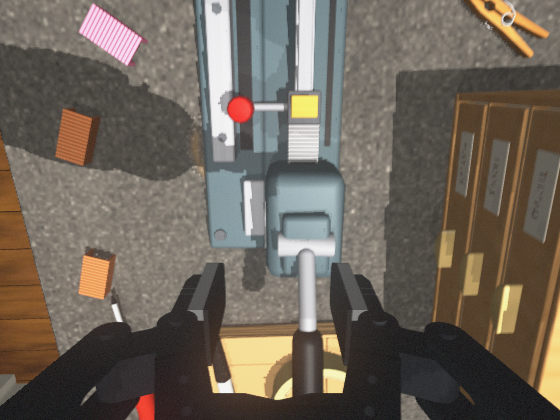

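```bash
python3 - <<'E'
from h import *
for n,(u,v,w,h) in {"w4":(185,100,140,170),"w5":(200,0,150,180)}.items():
    d=load(n)
    im=cv2.resize(d["img"],None,fx=4,fy=4,interpolation=cv2.INTER_CUBIC)
    def L(a,b,c): 
        q=(proj(d,np.array([a,b]))*4+2).round().astype(int); cv2.line(im,tuple(map(int,q[0])),tuple(map(int,q[1])),c,1)
    for x in(-.005,.005): L(S(x,.055,.034),S(x,.2,.034),(0,255,0))
    for x in(-.012,.012): L(S(x,.0,.037),S(x,.03,.037),(0,0,255))
    for y in (0,.03): L(S(-.012,y,.037),S(.012,y,.037),(0,0,255))
    for a in np.arange(0,6.28,.3): L(S(-.046+.009*np.cos(a),.0425+.009*np.sin(a),.066),S(-.046+.009*np.cos(a+.3),.0425+.009*np.sin(a+.3),.066),(255,255,0))
    for x in (-.0125,.0125): L(S(x,.03,.038),S(x,.055,.038),(255,0,255))
    cv2.imwrite(f"pics/{n}o.png",im[4*v:4*v+4*h,4*u:4*u+4*w][:600])
E
```

```text
(no output)
```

View pics/w4o.png

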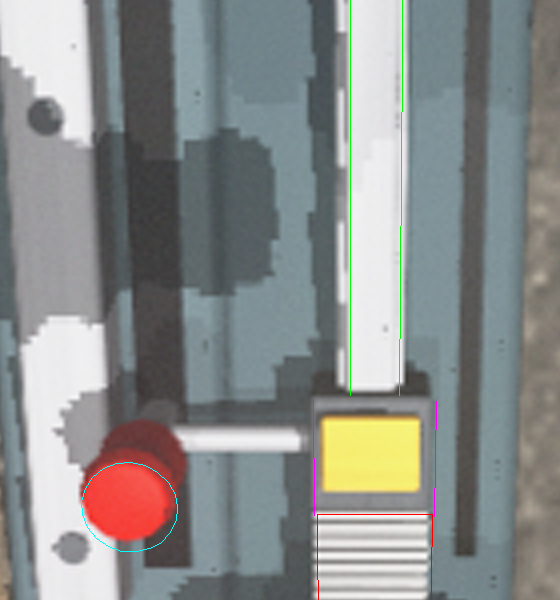

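View pics/w5o.png

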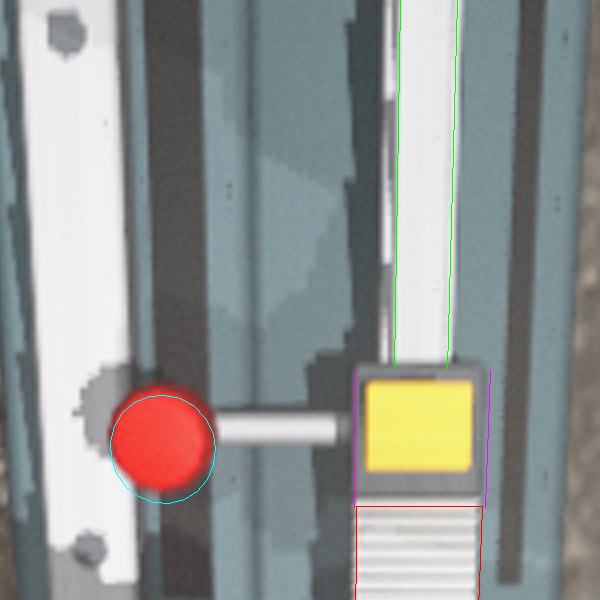

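```bash
python3 - <<'E'
from h import *
for a in (np.pi/2,-np.pi/2):
    for p in [(-.046,.0425,.062),(-.06,.2345,.062)]:
        print(a,r.ik(S(*p),down(yaw()+a)))
E
```

```text
1.5707963267948966 [ 0.24031     0.53979703 -0.18487341  1.77591837  0.12750926  0.83747923
  1.53151009]
1.5707963267948966 [-0.04380755  0.52823902 -0.2242012   1.79984279  0.15240147  0.83028376
  1.19433958]
-1.5707963267948966 [-0.21223656  0.57752277  0.42198356  1.78910611 -0.30507823  0.83969295
 -1.25094883]
-1.5707963267948966 [-0.50064309  0.55516084  0.38007076  1.8130748  -0.26962574  0.82432184
 -1.59357925]
```

```bash
python3 - <<'E'
from h import *
o=down(yaw()+np.pi/2)
r.move_ptp(S(-.046,.0425,.14),o); st()
r.move_l(S(-.046,.0425,.0615),.12); st("at")
r.command_gripper(0.,50); st("grip")
r.move_l(S(-.046,.10,.0615),.08); st()
shot("wrist","w6");shot("scene","s6")
E
```

```text
t10.9 tcp [ 0.6105 -0.104   0.1402] S [-45.6  43.1 140.2] F [ 0.2 -1.1  0.2] op 0.0449
at t11.7 tcp [ 0.6108 -0.1047  0.0621] S [-45.3  42.5  62.1] F [0.3 0.2 0.3] op 0.0450
grip t12.1 tcp [ 0.6108 -0.1037  0.0627] S [-45.3  43.4  62.7] F [-1.9  2.4  6.3] op 0.0161
 t12.9 tcp [ 0.6128 -0.0501  0.0627] S [-45.2  97.1  62.7] F [-0.8 -4.9  5.7] op 0.0157
```

View pics/w6.png

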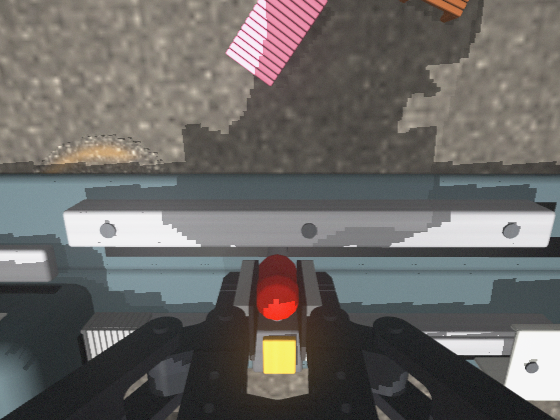

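View pics/s6.png

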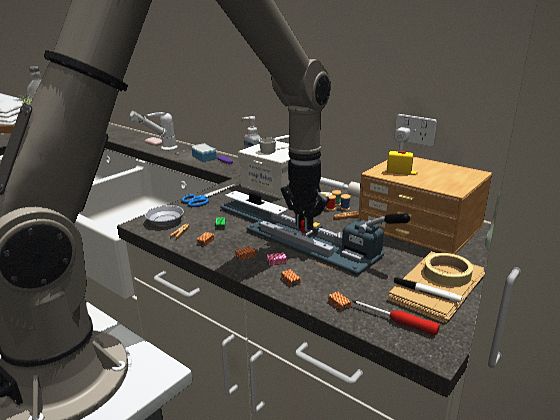

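```bash
python3 - <<'E'
from h import *
r.move_l(S(-.046,.230,.0615),.1); st()
r.move_l(S(-.046,.238,.0615),.05); r.hold(.3); st()
r.move_l(S(-.063,.238,.0615),.05); r.hold(.2); st("out")
shot("wrist","w7")
E
```

```text
t14.5 tcp [0.6173 0.0783 0.0626] S [-45.2 225.6  62.6] F [-1.2 -6.5  8.3] op 0.0161
 t15.1 tcp [0.6176 0.0861 0.0626] S [-45.2 233.3  62.6] F [-1.3 -5.7  6.9] op 0.0161
out t15.8 tcp [0.6034 0.0865 0.0627] S [-59.4 233.2  62.7] F [ 5.1 -6.2  1.2] op 0.0163
```

View pics/w7.png

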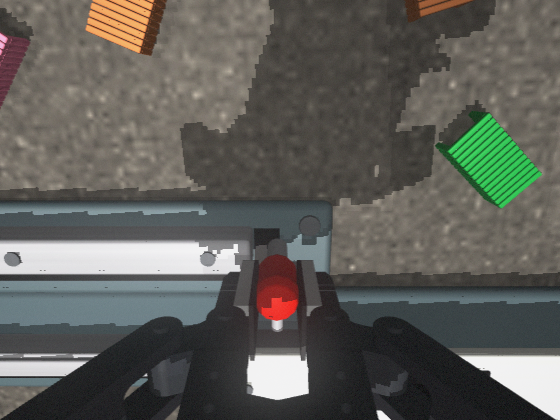

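```bash
python3 - <<'E'
from h import *
r.move_l(S(-.061,.232,.0615),.03); st()
for y in (.229,.226,.224,.222):
    r.move_l(S(-.061,y,.0615),.03); r.hold(.1); st(y)
E
```

```text
t16.2 tcp [0.6033 0.0804 0.0627] S [-59.2 227.1  62.7] F [ 0.7 -6.1  4.9] op 0.0164
0.229 t16.5 tcp [0.6033 0.0789 0.0626] S [-59.2 225.6  62.6] F [-0.1 -4.8  5.3] op 0.0158
0.226 t16.9 tcp [0.6032 0.0787 0.0626] S [-59.2 225.5  62.6] F [ 1.4 -0.7  6.4] op 0.0160
0.224 t17.2 tcp [0.6032 0.0786 0.0627] S [-59.2 225.4  62.7] F [1.7 1.8 5.3] op 0.0163
0.222 t17.6 tcp [0.6032 0.0785 0.0627] S [-59.3 225.2  62.7] F [3.9 4.3 5.7] op 0.0166
```

```bash
python3 - <<'E'
from h import *
r.move_l(S(-.060,.224,.0615),.03)
r.command_gripper(.03); st("rel"); r.hold(.2)
shot("wrist","w8")
r.move_l(S(-.060,.225,.13),.12); st()
r.move_ptp(S(.0,.10,.22),down(yaw())); r.hold(.1);shot("wrist","w9")
E
```

```text
rel t18.1 tcp [0.6012 0.0769 0.0605] S [-61.2 223.5  60.5] F [ 0.2 -0.  -0.1] op 0.0304
 t19.1 tcp [0.6019 0.0781 0.1295] S [-60.5 224.8 129.5] F [-1.2  0.8 -1.4] op 0.0301
```

View pics/w9.png

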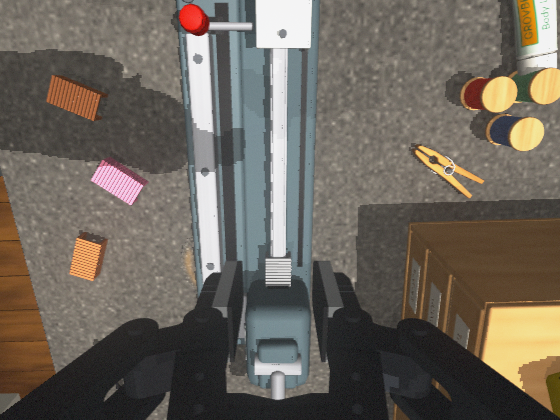

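```bash
python3 - <<'E'
from h import *
o=down(yaw())
s=load("s1");dd=load("d1");print(tri([(s,164,214),(dd,207,287)]))
r.command_gripper(.045,40)
r.move_ptp(S(0,.020,.10),o)
r.move_l(S(0,.020,.0405),.08); st()
r.command_gripper(0.,40); st("grip")
r.move_l(S(0,.020,.12),.1); st("up")
shot("wrist","w10"); shot("scene","s10")
crop(load("s10"),260,160,160,120,5,"s10c")
E
```

```text
(array([0.48884004, 0.33314171, 0.02360952]), [np.float64(0.0001346669073064998), np.float64(0.00013466690730642354)])
 t22.2 tcp [ 0.6557 -0.1289  0.0408] S [ 0.4 19.8 40.8] F [-0.  -0.1  0.2] op 0.0450
grip t22.5 tcp [ 0.656  -0.1288  0.0414] S [ 0.7 19.9 41.4] F [ 0.  -0.7  2.9] op 0.0228
up t23.4 tcp [ 0.6546 -0.1285  0.1192] S [ -0.6  20.1 119.2] F [ 1.  -0.3 -0.5] op 0.0228
```

View pics/w10.png

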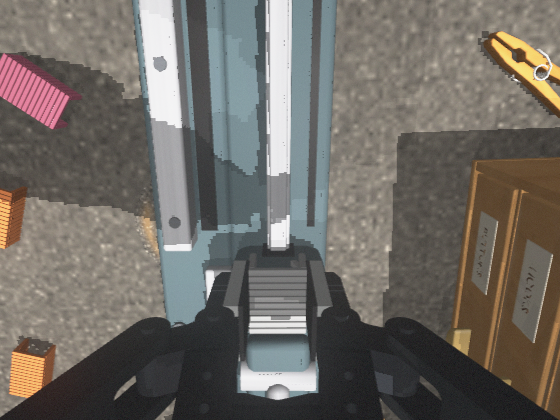

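View pics/s10c.png

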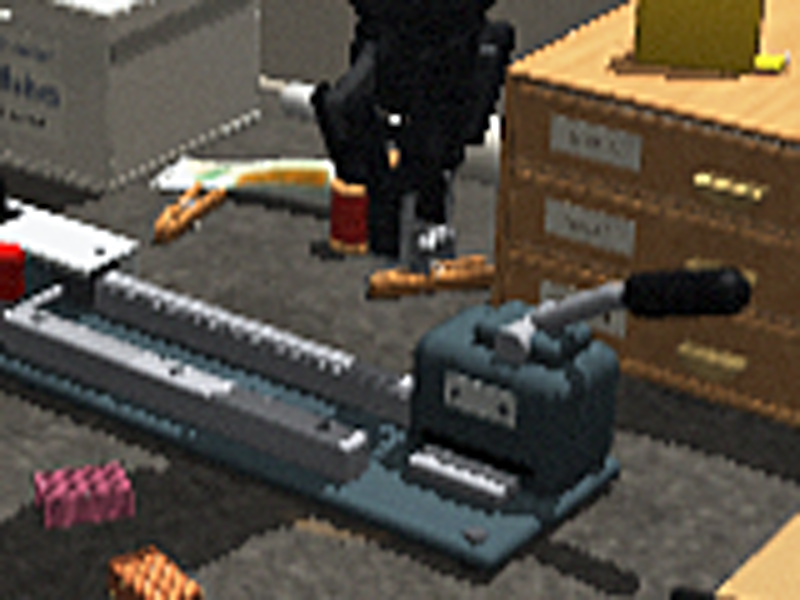

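```bash
python3 - <<'E'
from h import *
print(r.ik([.489,.333,.03],down(0)))
r.move_ptp([.52,.16,.20],down(0)); r.hold(.1);shot("wrist","w11")
r.move_ptp([.48,.25,.22],down(0)); r.hold(.1);shot("wrist","w12"); st()
E
```

```text
[-0.7167558   0.54381356  0.06024715  1.86461542 -0.04649882  0.73450528
 -0.63066225]
 t25.6 tcp [0.4808 0.2481 0.2196] S [-187.6  390.4  219.6] F [ 0.2  0.  -0.2] op 0.0233
```

View pics/w11.png

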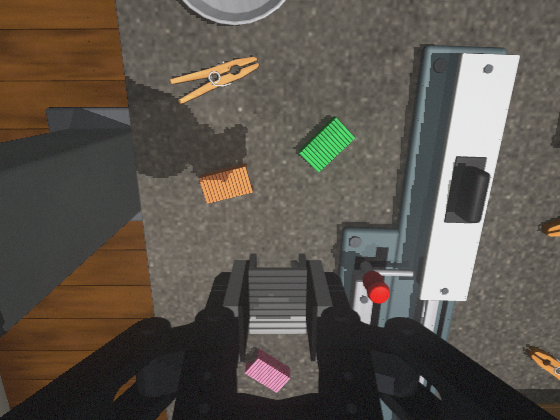

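View pics/w12.png

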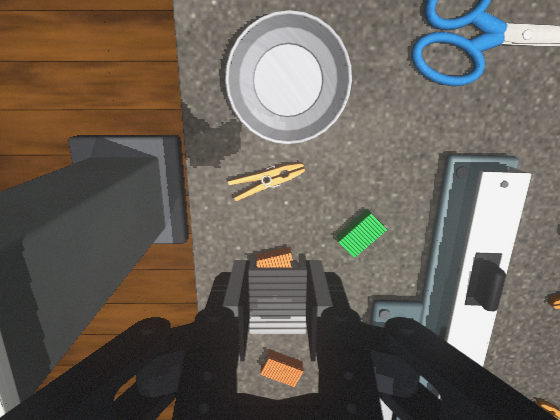

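```bash
python3 - <<'E'
from h import *
d=load("w12"); c=onz(d,288,77,.026); print(c, onz(d,288.5,79,.004))
s=load("s1");dd=load("d1");print(tri([(s,164,214),(dd,207,287),(d,288,77)]))
r.move_ptp([c[0],c[1],.12],down(0))
r.move_l([c[0],c[1],.0285],.1); st()
r.command_gripper(.032); st("rel")
r.move_l([c[0],c[1],.14],.15)
r.move_ptp([.48,.25,.22],down(0));r.command_gripper(.045); r.hold(.1);shot("wrist","w13"); st()
E
```

```text
[0.48924659 0.33425593 0.026     ] [0.49029987 0.3330481  0.004     ]
(array([0.48912861, 0.33366729, 0.02345498]), [np.float64(0.00016658857399100648), np.float64(0.0006292620350028374), np.float64(0.0006666631120653152)])
 t27.2 tcp [0.4898 0.3346 0.0292] S [-181.6  477.3   29.2] F [ 0.  -0.2 -0.5] op 0.0228
rel t27.5 tcp [0.4896 0.3345 0.0291] S [-181.8  477.1   29.1] F [ 0.7 -0.6  0. ] op 0.0318
 t29.3 tcp [0.4798 0.2504 0.2194] S [-188.6  392.7  219.4] F [0.6 0.3 0.1] op 0.0448
```

View pics/w13.png

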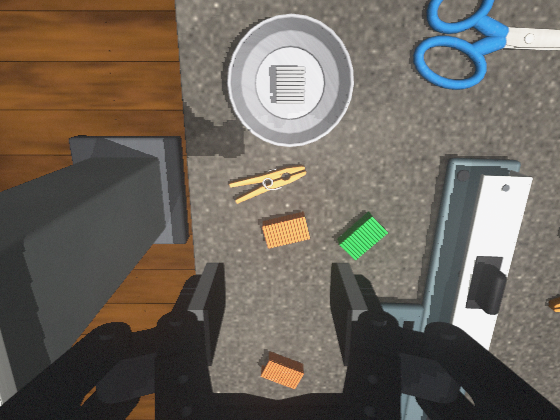

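```bash
cat >> h.py <<'E'
def find_stick(d,p0,z=.016,tol=.06):
    hsv=cv2.cvtColor(d["img"],cv2.COLOR_BGR2HSV)
    m=cv2.inRange(hsv,(4,110,50),(17,255,255))
    m=cv2.morphologyEx(m,cv2.MORPH_CLOSE,np.ones((3,3),np.uint8))
    cs,_=cv2.findContours(m,cv2.RETR_EXTERNAL,cv2.CHAIN_APPROX_NONE)
    best=None
    for c in cs:
        if cv2.contourArea(c)<150: continue
        P=np.array([onz(d,*q,z)[:2] for q in c[:,0,:].astype(float)])
        (cx,cy),(w,h),ang=cv2.minAreaRect((P*1000).astype(np.float32))
        cen=np.array([cx,cy])/1000; D=np.linalg.norm(cen-p0)
        if w<h: a=np.radians(ang)      # long side direction = h side = ang+90 ; stick y axis => a
        else: a=np.radians(ang-90)
        a=(a+np.pi/2)%np.pi-np.pi/2
        if D<tol and 18<min(w,h)<34 and 34<max(w,h)<52 and (best is None or D<best[0]):
            best=(D,cen,a,(round(float(min(w,h)),1),round(float(max(w,h)),1)),c)
    return best
def look_stick(p0,fn,z=.20):
    r.move_ptp([p0[0],p0[1]-.075,z],down(0)); r.hold(.1); d=shot("wrist",fn)
    b=find_stick(d,np.array(p0)); print(fn,b and (b[1].round(4),round(b[2],3),b[3]))
    im=d["img"].copy()
    if b: cv2.drawContours(im,[b[4]],-1,(255,0,0),1)
    cv2.imwrite(f"pics/{fn}m.png",im)
    return b
E
python3 - <<'E'
from h import *
d=load("w13");print(onz(d,286,229,.016))
b=look_stick((.475,.156),"a1"); st()
b=look_stick((.475,.156),"a2",.12); st()
E
```

```text
[0.48729473 0.1997695  0.016     ]
a1 (array([0.4872, 0.1958]), np.float64(-1.326), (24.5, 42.2))
 t30.2 tcp [0.4754 0.083  0.2002] S [-187.2  225.2  200.2] F [-0.2 -0.1 -0.4] op 0.0450
a2 (array([0.4873, 0.1959]), np.float64(-1.327), (25.3, 42.0))
 t30.8 tcp [0.477  0.0818 0.1221] S [-185.6  224.2  122.1] F [ 0.  -0.2  0.2] op 0.0449
```

View pics/a1m.png

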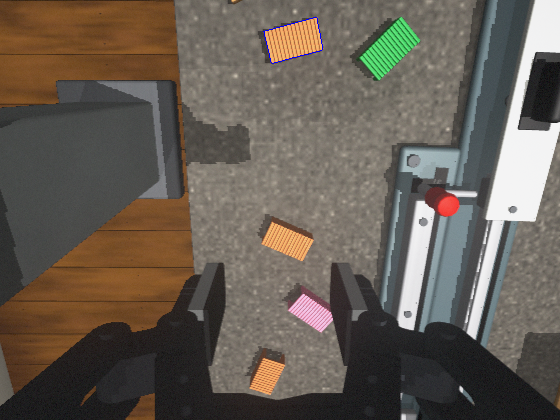

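View pics/a2m.png

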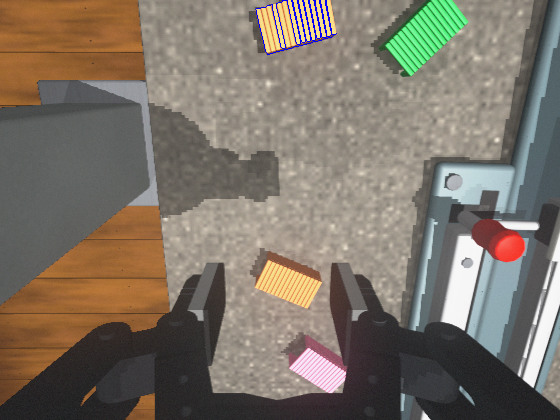

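```bash
cat >> h.py <<'E'
def pick(b,op=.032):
    _,c,a,_,_=b
    r.command_gripper(op,35)
    r.move_ptp([c[0],c[1],.09],down(a)); r.hold(.1)
    r.move_l([c[0],c[1],.0195],.1); r.hold(.15); st("at")
    r.command_gripper(0.,35); st("grip")
    r.move_l([c[0],c[1],.12],.15); st("up")
def place(y,flip=False,fn="pl"):
    o=down(yaw()+(np.pi if flip else 0))
    r.move_ptp(S(.0003,y,.12),o)
    r.move_l(S(.0003,y,.060),.12); r.hold(.2); st("above"); shot("scene",fn+"s"); shot("wrist",fn+"w")
    r.move_l(S(.0003,y,.046),.05); st("46")
    r.move_l(S(.0003,y,.0405),.03); r.hold(.1); st("seated?")
E
python3 - <<'E'
from h import *
d=load("a1");b=find_stick(d,np.array([.487,.196]))
print(onz(d,288,240,.016), onz(d,267,372,.016))
print(r.ik([*b[1],.02],down(b[2])))
pick(b)
place(.184,fn="p1")
shot("scene","p1s2"); crop(load("p1s2"),230,170,160,110,5,"p1s2c")
crop(load("p1s"),230,170,160,110,5,"p1sc")
E
```

```text
[0.4850189  0.02923837 0.016     ] [ 0.46499561 -0.11861079  0.016     ]
[-0.70376153  0.49207037  0.29610194  2.03387945 -0.23079835  0.64681496
 -1.58133856]
at t33.5 tcp [0.4877 0.1961 0.0202] S [-178.8  338.7   20.2] F [0.6 0.3 0.2] op 0.0321
grip t33.7 tcp [0.4877 0.1961 0.0203] S [-178.8  338.8   20.3] F [-1.1  0.1  6.1] op 0.0228
up t34.5 tcp [0.4863 0.1955 0.1191] S [-180.2  338.1  119.1] F [ 0.7 -0.7  0. ] op 0.0230
above t36.7 tcp [0.6621 0.0353 0.0612] S [  1.1 184.1  61.2] F [ 0.  -0.3 -0.2] op 0.0231
46 t37.3 tcp [0.6608 0.0351 0.0453] S [ -0.2 183.9  45.3] F [-0.5 -0.2  0.9] op 0.0232
seated? t37.7 tcp [0.6621 0.0352 0.0414] S [  1.1 184.   41.4] F [-0.3 -0.5  4.8] op 0.0231
```

View pics/p1w.png

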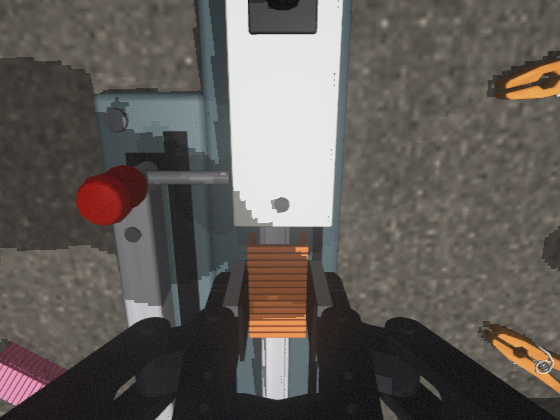

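View pics/p1s2c.png

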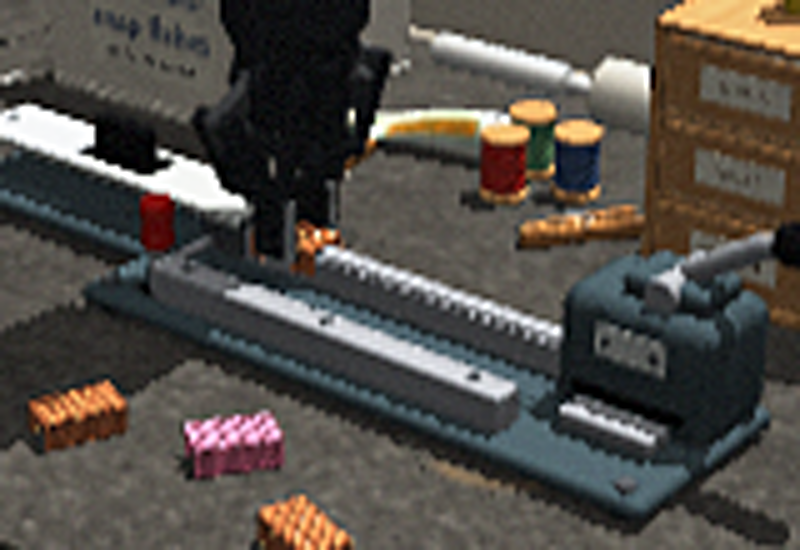

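```bash
cat >> h.py <<'E'
def rel(y):
    r.command_gripper(.034); st("rel"); 
    p=r.state()["tcp_pos"]; r.move_l([p[0],p[1],.12],.15)
E
python3 - <<'E'
from h import *
rel(.184)
b=look_stick((.485,.029),"b1"); 
E
```

```text
rel t38.0 tcp [0.6607 0.0352 0.0398] S [ -0.3 183.9  39.8] F [-1.5 -0.2  0.8] op 0.0339
b1 (array([0.4842, 0.0278]), np.float64(1.139), (24.1, 42.2))
```

View pics/b1m.png

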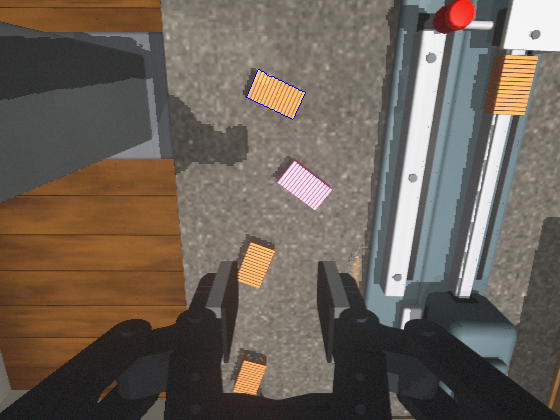

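```bash
python3 - <<'E'
from h import *
b=find_stick(load("b1"),np.array([.484,.028]))
pick(b)
place(.1395,fn="p2"); shot("scene","p2s2"); 
E
```

```text
at t41.9 tcp [0.4848 0.0279 0.0202] S [-175.9  170.5   20.2] F [ 1.2 -0.2 -0.1] op 0.0320
grip t42.2 tcp [0.4847 0.0278 0.0202] S [-175.9  170.4   20.2] F [-1.2  0.2  5.8] op 0.0231
up t43.0 tcp [0.4833 0.0277 0.1192] S [-177.3  170.3  119.2] F [-0.1  0.6 -1. ] op 0.0229
above t44.8 tcp [ 0.6605 -0.0093  0.0611] S [  1.1 139.5  61.1] F [-0.4  0.2 -0.6] op 0.0230
46 t45.3 tcp [ 0.6593 -0.0092  0.0453] S [ -0.2 139.5  45.3] F [ 0.4 -0.2  0. ] op 0.0230
seated? t45.7 tcp [ 0.6605 -0.0093  0.0413] S [  1.1 139.5  41.3] F [0.2 0.1 5.1] op 0.0231
```

View pics/p2w.png

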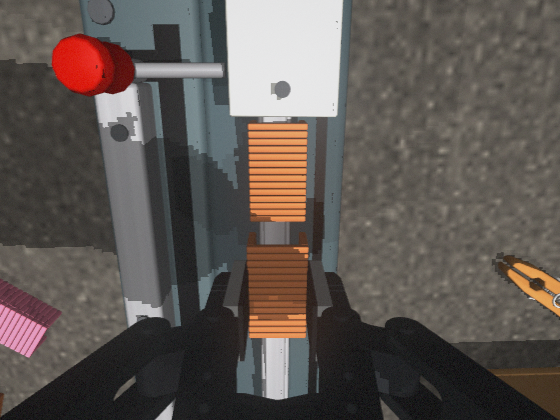

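```bash
python3 - <<'E'
from h import *
rel(.14)
b=look_stick((.465,-.121),"c1"); 
E
```

```text
rel t46.0 tcp [ 0.6592 -0.0092  0.0399] S [ -0.3 139.6  39.9] F [-0.1 -1.  -0.5] op 0.0339
c1 (array([ 0.4647, -0.1238]), np.float64(-0.372), (24.4, 41.8))
```

View pics/c1m.png

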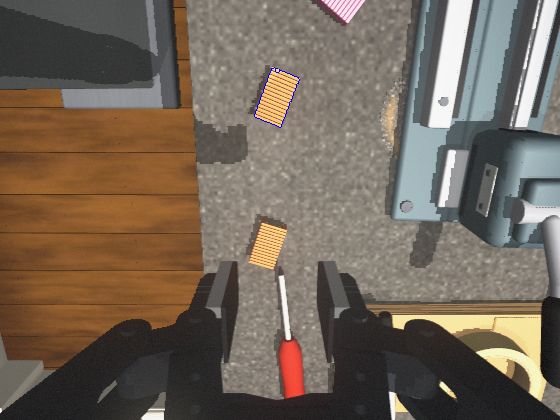

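```bash
python3 - <<'E'
from h import *
b=find_stick(load("c1"),np.array([.465,-.123]))
pick(b)
place(.095,fn="p3"); shot("scene","p3s2"); rel(.095)
b=look_stick((.457,-.25),"e1"); 
E
```

```text
at t49.9 tcp [ 0.4653 -0.1239  0.0202] S [-190.    18.1   20.2] F [-0.3  0.1  0.1] op 0.0319
grip t50.1 tcp [ 0.4653 -0.1239  0.0202] S [-190.1   18.1   20.2] F [-0.7  0.4  5.1] op 0.0230
up t50.9 tcp [ 0.4639 -0.1236  0.1193] S [-191.5   18.4  119.3] F [ 0.2 -0.2 -0.7] op 0.0230
above t52.6 tcp [ 0.659  -0.0539  0.0611] S [ 1.1 94.9 61.1] F [ 0.6  0.3 -0.7] op 0.0232
46 t53.1 tcp [ 0.6577 -0.0537  0.0453] S [-0.2 95.  45.3] F [-0.2  0.6  0.5] op 0.0235
seated? t53.6 tcp [ 0.659  -0.0539  0.0413] S [ 1.1 94.9 41.3] F [ 0.3 -1.1  5.4] op 0.0228
rel t53.9 tcp [ 0.6576 -0.0537  0.0398] S [-0.3 95.  39.8] F [ 0.5 -0.7 -0.4] op 0.0337
e1 (array([ 0.4567, -0.254 ]), np.float64(-0.312), (24.4, 41.8))
```

View pics/p3w.png

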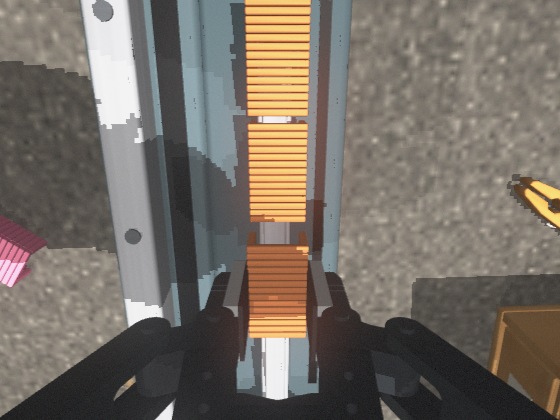

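View pics/e1m.png

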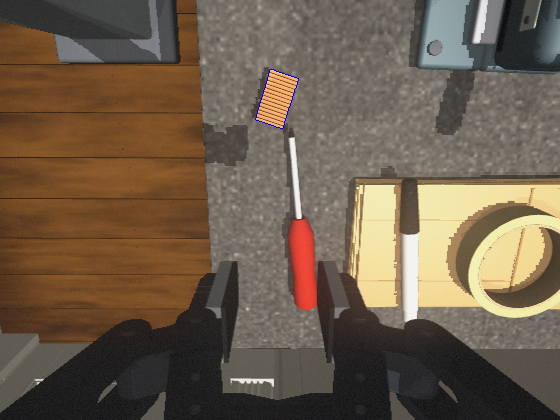

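```bash
python3 - <<'E'
from h import *
b=find_stick(load("e1"),np.array([.457,-.254]))
pick(b)
place(.0505,fn="p4"); shot("scene","p4s2"); rel(.05)
r.move_ptp(S(-.03,.07,.25),down(yaw())); r.hold(.1); shot("wrist","f1"); shot("scene","f1s")
E
```

```text
at t57.9 tcp [ 0.4573 -0.2544  0.0202] S [-193.5 -112.5   20.2] F [-0.1 -0.4  0.1] op 0.0319
grip t58.1 tcp [ 0.4573 -0.2543  0.0203] S [-193.5 -112.4   20.3] F [-1.3  1.3  5.5] op 0.0231
up t59.0 tcp [ 0.456  -0.2536  0.1191] S [-194.8 -111.8  119.1] F [ 0.1 -0.3 -0.4] op 0.0230
above t60.8 tcp [ 0.6574 -0.0984  0.0611] S [ 1.1 50.3 61.1] F [ 0.   0.  -0.2] op 0.0226
46 t61.3 tcp [ 0.6562 -0.0981  0.0453] S [-0.2 50.6 45.3] F [-0.3 -0.2  0.9] op 0.0231
seated? t61.8 tcp [ 0.6574 -0.0984  0.0414] S [ 1.1 50.4 41.4] F [-0.6  0.   6.1] op 0.0232
rel t62.1 tcp [ 0.656  -0.0981  0.0398] S [-0.3 50.6 39.8] F [-0.2 -0.3  0.1] op 0.0341
```

View pics/f1.png

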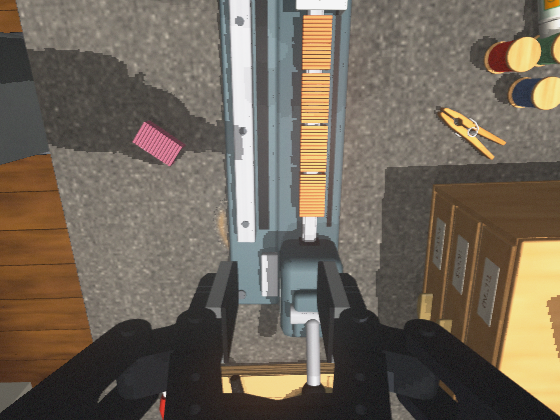

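View pics/f1s.png

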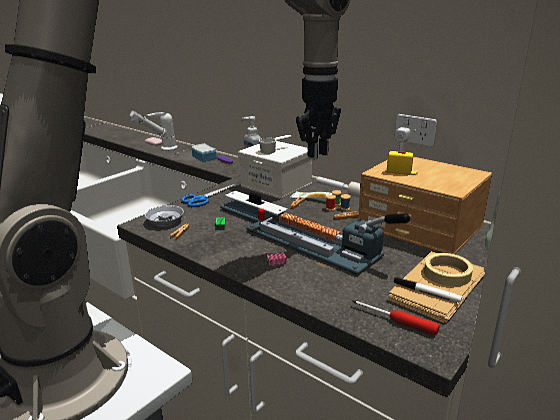

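```bash
python3 - <<'E'
from h import *
o=down(yaw()+np.pi/2)
r.command_gripper(.045)
r.move_ptp(S(-.060,.225,.14),o); r.hold(.1); shot("wrist","g1")
r.move_l(S(-.060,.225,.0615),.12); r.hold(.1); st("at")
r.command_gripper(0.,50); st("grip")
r.move_l(S(-.061,.236,.0615),.05); r.hold(.2); st("back")
E
```

```text
at t66.0 tcp [0.6034 0.0784 0.0626] S [-59.  225.2  62.6] F [-0.4  0.2 -0.5] op 0.0454
grip t66.3 tcp [0.603  0.0787 0.0624] S [-59.5 225.4  62.4] F [-0.3  0.6  4.3] op 0.0163
back t66.9 tcp [0.603  0.0856 0.0622] S [-59.7 232.3  62.2] F [ 1.  -6.4  6.7] op 0.0162
```

View pics/g1.png

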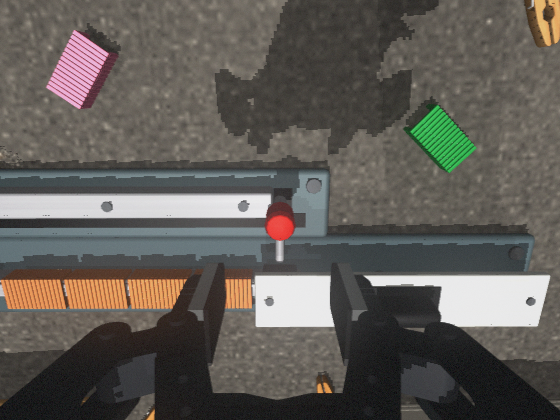

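```bash
python3 - <<'E'
from h import *
r.move_l(S(-.0435,.236,.0615),.05); r.hold(.2); st("in")
r.move_l(S(-.046,.236,.0615),.05); st()
r.move_l(S(-.046,.222,.0615),.04); r.hold(.1); st("fwd")
shot("wrist","g2")
E
```

```text
in t67.6 tcp [0.6173 0.0852 0.0622] S [-45.4 232.4  62.2] F [-6.7 -5.9 13.1] op 0.0162
 t67.9 tcp [0.6171 0.0849 0.0622] S [-45.6 232.2  62.2] F [-1.4 -6.7  8.2] op 0.0160
fwd t68.5 tcp [0.6166 0.0711 0.0622] S [-45.6 218.3  62.2] F [-1.5 -6.8  6.5] op 0.0163
```

View pics/g2.png

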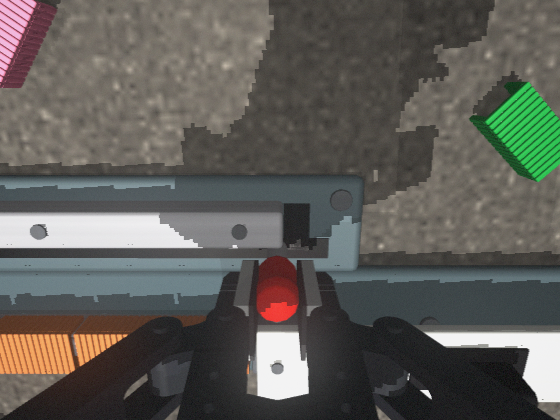

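Knob is in and free of the notch, and the stem is ahead of the fence end. Moving forward slowly.

```bash
python3 - <<'E'
from h import *
for y in (.21,.20,.193,.188,.185,.183,.181,.179,.177):
    r.move_l(S(-.046,y,.0615),.03); r.hold(.05); st(y)
    F=r.state()["force"]
    if F[1]>3: break
shot("wrist","g3");shot("scene","g3s")
E
```

```text
0.21 t69.1 tcp [0.6162 0.0592 0.0622] S [-45.6 206.4  62.2] F [-1.2 -6.1  6.5] op 0.0164
0.2 t69.7 tcp [0.6158 0.0493 0.0622] S [-45.6 196.5  62.2] F [-1.5 -5.3  7.5] op 0.0164
0.193 t70.1 tcp [0.6156 0.0424 0.0622] S [-45.7 189.6  62.2] F [-1.2 -5.1  8.2] op 0.0158
0.188 t70.5 tcp [0.6154 0.0375 0.0623] S [-45.6 184.6  62.3] F [-1.4 -5.4  6.3] op 0.0161
0.185 t70.8 tcp [0.6153 0.0347 0.0622] S [-45.6 181.8  62.2] F [-1.9 -5.3  7.4] op 0.0161
0.183 t71.0 tcp [0.6153 0.0344 0.0623] S [-45.6 181.6  62.3] F [-2.2 -2.4  7.3] op 0.0160
0.181 t71.3 tcp [0.6153 0.0342 0.0623] S [-45.6 181.4  62.3] F [-2.1 -0.9  6.4] op 0.0160
0.179 t71.7 tcp [0.6153 0.034  0.0623] S [-45.6 181.2  62.3] F [-1.1  2.   6.3] op 0.0160
0.177 t72.0 tcp [0.6153 0.0338 0.0623] S [-45.7 181.   62.3] F [-0.5  4.   7.3] op 0.0161
```

View pics/g3.png

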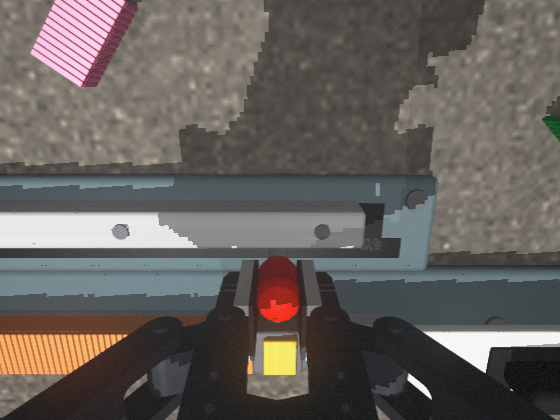

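```bash
python3 - <<'E'
from h import *
r.move_l(S(-.046,.1805,.0615),.03)
r.command_gripper(.03); st("rel")
p=r.state()["tcp_pos"]; r.move_l([p[0],p[1],.14],.15)
r.move_ptp(S(-.02,.08,.27),down(yaw())); r.hold(.2); shot("wrist","k1"); shot("scene","k1s")
crop(load("k1"),200,0,180,260,2,"k1c")
E
```

```text
rel t72.6 tcp [0.6144 0.0334 0.0609] S [-46.5 180.6  60.9] F [-0.3  0.7  0.9] op 0.0301
```

View pics/k1.png

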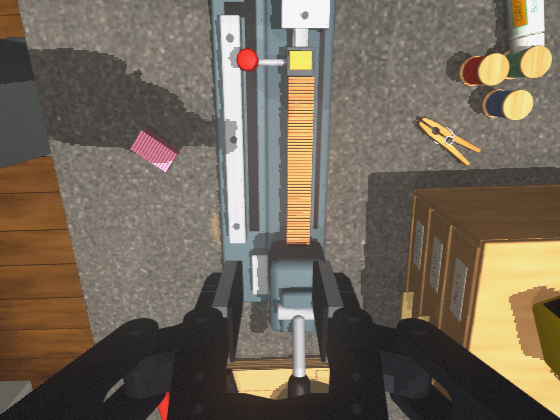

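```bash
python3 - <<'E'
from h import *
o=down(yaw())
r.command_gripper(.045,30)
r.move_ptp(S(.003,.307,.14),o)
r.move_l(S(.003,.307,.064),.12); r.hold(.1); st("at")
r.command_gripper(.0,30); st("grip")
r.move_l(S(.003,.15,.064),.10); st()
r.move_l(S(.003,.099,.064),.05); r.hold(.2); st("shut?")
E
```

```text
at t77.0 tcp [0.6693 0.1582 0.0653] S [  4.  307.2  65.3] F [-0.4  0.2  0.6] op 0.0448
grip t77.3 tcp [0.6682 0.1582 0.0647] S [  2.9 307.1  64.7] F [-3.  -0.5  4.4] op 0.0115
 t79.1 tcp [0.6626 0.0008 0.0647] S [  2.8 149.6  64.7] F [-3.2 -0.5  6.8] op 0.0111
shut? t80.4 tcp [ 0.6609 -0.0468  0.0647] S [  2.8 102.   64.7] F [-3.7  5.6  7. ] op 0.0114
```

```bash
python3 - <<'E'
from h import *
r.command_gripper(.045); st("rel")
p=r.state()["tcp_pos"]; r.move_l([p[0],p[1],.15],.15)
r.move_ptp(S(-.02,.08,.30),down(yaw())); r.hold(.3); d=shot("wrist","z1"); s=shot("scene","z1s"); dd=shot("side","z1d"); st()
crop(s,130,170,260,150,3,"z1sc")
E
```

```text
rel t80.9 tcp [ 0.661  -0.0504  0.0637] S [ 3.  98.4 63.7] F [ 0.6 -0.4 -0.5] op 0.0449
 t82.7 tcp [ 0.6373 -0.0679  0.2994] S [-20.1  80.1 299.4] F [-1.3  0.1 -0. ] op 0.0446
```

View pics/z1.png

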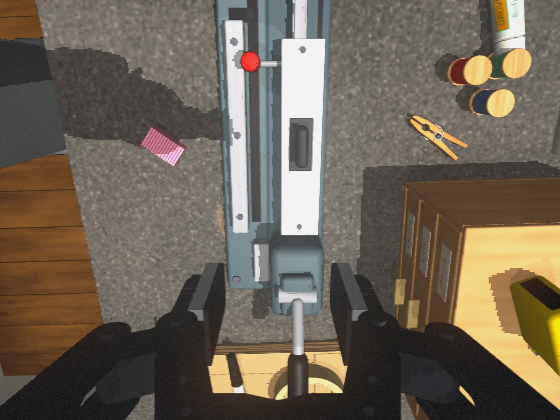

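View pics/z1sc.png

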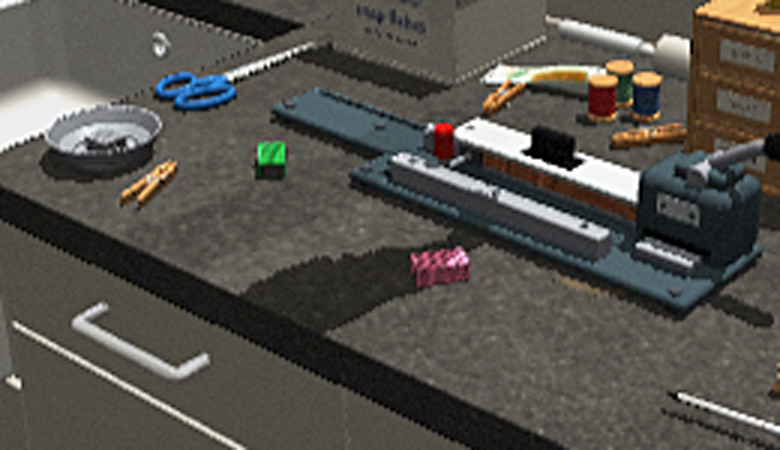

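View pics/z1d.png

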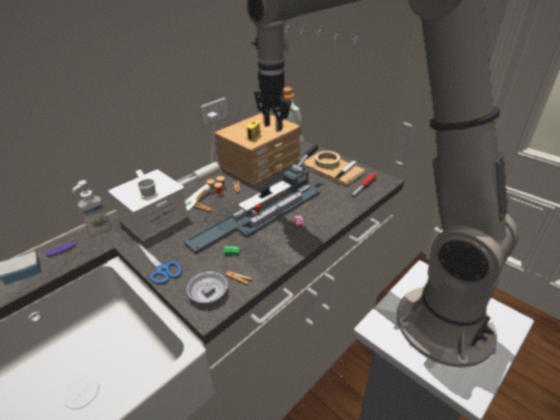

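```bash
python3 - <<'E'
from h import *
r.close_job(); st()
E
```

```text
the job is handed in; nothing more can be done
the job is handed in; nothing more can be done
```

The stapler is reloaded and the job is handed in, at about 83 s on the robot's clock. No verdict was reported back.

What I did, in order:
- **Cover and follower:** I slid the cover open by 205 mm, drew the follower back by its red knob and parked it in the notch.
- **Stub:** I lifted it off the core and set it in the dish.
- **Sticks:** I set all four copper sticks astride the core, legs down, and left the green and pink look-alikes alone.
- **Closing up:** I let the follower forward at about 0.03–0.04 m/s until the row sat against the head. Then I slid the cover shut and let go.

My last checks agreed with each other:
- **Cover:** the handle was back at stapler y 102.0 mm, the same as at the start, and held against its stop with about 5.6 N.
- **Follower:** the knob is out of the notch. It stopped at 181–181.6 mm, against the 180.5 mm expected for four sticks. My readings there ran about 1 mm high.
- **Sticks and stub:** each stick met the core at the height of a seated stick (21 mm up), the row looked closed up in the last overhead picture, and the stub lies in the dish.
- **Bystanders and dish:** these were checked by eye in the pictures only, and I saw nothing out of place.

One disagreement: the leftmost stick lay about 40 mm from where I first measured it. It was probably the knock you warned of, so I measured it again before gripping it.

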